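Unsnap the terminal box cover and push it off

ROBOT

A 7-joint arm with a two-finger parallel gripper is mounted at the origin on a cart in front of the work surface, level with it; the furniture and walls round the work are solid. World frame = base frame: x ahead of the robot, y to its left, z up, the work surface at z = 0. Lengths are in m, angles in rad, forces in N, time in s.
With the tool pointing down it reaches from about 0.4 to 0.85 m from the base axis. Payload 10.4 kg.
Tool frame: the origin (TCP) lies on the centre line of the jaws, within the pads' length; the fingertips stand 22 mm ahead of it and the grasp point (between the pads) lies 3 mm ahead of it; z points along the fingers, y is the line along which they close (so a half turn about z gives the same grasp; the last joint's range is limited). The gripper opens to 87 mm and grips with 3 to 60 N. Pads are 19 mm wide; open, the fingers measure 117 mm over their backs; the gripper's body (75 mm by 190 mm) begins 51 mm behind the grasp point.
Start: joints at [-1.352, 0.332, -0.065, 1.46, 0.022, 1.35, -0.088], TCP at [0.15, 0.607, 0.245] pointing down, gripper open.
Joint ranges: [-2.6, 2.6], [-0.5, 2.12], [-1.47, 1.34], [0.16, 2.42], [-1.27, 4.41], [0.06, 2.06], [-2.6, 2.6]. Speed limits (rad/s): [2.22, 2.22, 2.79, 2.79, 3.14, 3.14, 3.14].

INTERFACE

Orientations are given as a unit quaternion [x, y, z, w].
In Python, from bench import r, cam, monitor, close_job gives the robot as it stands (r), with the cameras (cam), the readings (monitor) and the job as plain functions.
- The arm moves only by the tool creep_tool, called after ">>>" by a JSON object that holds its "fn" and its "kwargs". Schema: {"type":"object","properties":{"steps":{"type":"array","items":{"type":"object","properties":{"d":{"type":"array","items":{"type":"number"},"minItems":3,"maxItems":3},"yaw":{"type":"number"},"aperture":{"type":"number"}},"additionalProperties":false,"required":["aperture"]},"minItems":1,"maxItems":12},"grip_force":{"type":"number"},"only":{"type":"string"},"quiet":{"type":"boolean"},"lines":{"type":"string"}},"required":["steps"],"additionalProperties":false}. steps is a list of rows, 1 to 12 of them, each an object with the fields d (a list: dx, dy, dz in a scale on which 1.0 is 1 m), yaw (a turn about the tool's z in parts of the range, where 1.0 means pi rad), aperture (the finger opening in m); a field left out counts as zero (the opening has to be given); each row is the pose to reach, as a shift and turn from the pose commanded when the call began, along the tool's axes at that moment; what a row does not reach only later rows make up. A row lasts 1/10 s, in which the tool goes at most 0.05 m and 0.15 rad, less where a joint would pass 70% of its speed; a pose out of reach is approached as far as the arm can. The fingers move at their own pace and stop on an object; grip_force is the grip in N (left out, the last holds). Time passes only in rows, so rows that do not move let the fingers close. The tool returns the time, the measured TCP pose, the force, the opening and the grip force at its end. only (a regular expression) keeps the lines of the reply that match it, lines (a string "A,B") keeps lines A to B, and quiet returns only ok. A shift or turn number past 1, either way, is cut back to 1. Input that does not fit is refused with a message, and nothing moves.
- monitor.read_state(): the state, without advancing time (a new reading comes with each control period).
- cam.camera(name): name is "side" or "top"; returns a dict with "img" (480x640x3 uint8, red, green, blue), "fx", "fy", "cx", "cy" (pixels), "k1" (the pictures are not rectified: a ray, as slopes to the right and down, at radius r is drawn at 1 + k1 r^2 times it, then the intrinsics apply), "pose" (4x4, takes a point from camera to world coordinates). Camera axes: x right, y down, z forward; pixel columns grow to the right and rows downward; lengths in m; the calibration is good to about 2 mm. A picture is of the moment at which its call begins. There is no depth.
- close_job(): hands the job in; it is judged then, once.
The state is a dict: "time": time; "joint_positions": joint angles; "joint_vel": joint speeds; "joint_torque": joint torques, N m; "ee_pos": TCP position; "eef_rot": TCP orientation; "ft_force": force on the tool from outside, world axes, zero at the start; "torque": the same for the moment, N m; "width": finger opening in m; "grip_force": force on a finger pad.
Only numpy, scipy, OpenCV 4.12 (cv2) and the standard library are available. Lean on these libraries where they do the work, as an engineer would, in place of code of your own. Each camera call takes 0.05 s, during which the arm holds its last target. There are 200 camera calls.

TASK

Open the terminal box: press its snap tab down with the fingertips so that the cover springs loose, then push the cover along its guides, fingertips behind its rib, until it is completely off the box and lies flat on the carton that stands at the box's open end. Only press and push: do not lift or carry the cover, and leave the tin, the bracket and the cup where they stand.

Things in the scene. Friction and masses are not known exactly. Their poses are not given: they have to be found in the camera images.
- terminal_box: Grey box fixed on the bench; origin at bench height. In its frame, mm: x -48..48, y -72..52. The cover sits on a seat at z 33 and slides only toward +y, off the open end at y 52, onto the carton. Side guides with lips over the cover (|x| over 34, top z 46) run its whole length. Behind the cover: wall to z 41, round boss to z 44 and y -84. Block of the snap tab on the +x side, z 30.
- tab (a joint): Snap tab's travel, m: 0 up (cover locked), 0.009 fully down. Sprung up with 2 to 3.4 N, plus up to 5 N rubbing of its catch on the locked cover. The catch, in front of the cover, clears it at about 0.006; a spring then pushes the cover 10 mm in +y over the catch within half a second. Now let go: the tab stays down under the cover and comes up once the cover has passed.
- tab_pad (a point): Centre of the top of the snap tab's ribbed black pad, 26 x 26 mm, 60 mm above the bench when up; at x 64, y 35 mm in the box's frame, outside the guides on the +x side. Moves straight down with the tab and stays 5 mm above all that is next to it.
- cover: Loose bare steel cover plate, 76 mm wide (x), 90 mm long (y), 8 mm thick, about 0.13 kg; origin at the centre of its underside, axes as the box's. Closed: origin at y -15, z 33 mm in the box's frame. Completely off the box when its origin is past y 97 mm (rear edge past the box's end).
- cover_rib (a point): Middle of the rear (-y) face of the upright rib on the cover: at x 0, y -37, z 19 mm in the cover's frame. The rib is 50 mm wide (x), 8 mm thick (y -37 to -29) and rises 22 mm above the plate, to z 30. Push here in +y; it takes under 9 N.
- carton: White flat parts carton, fixed, 118 mm wide (x) x 158 mm long (y) x 30 mm high, close against the box's open (+y) end; origin under its centre, at x = 0, y = 132 mm in the box's frame, same yaw as the box. The cover is to end on top of it, 3 mm below the seat.
- grease_tin: Yellow round tin, 70 mm diameter, 75 mm high, standing loose near the carton; bystander. Origin at the centre of its underside.
- u_bracket: Dark U-bracket, 33 x 55 x 57 mm high, standing loose near the work; bystander. Origin at the centre of its underside.
- mix_cup: Pale round cup, 66 mm diameter, 76 mm high, standing loose near the work; bystander. Origin at the centre of its underside.

How it is judged:
On the way, in this order (a step that is already met when the one before it is completed fails the run):
1. the snap tab is pressed down (value of joint tab above 0.004 m), for 0.1 s.
2. the cover is pushed completely off the box (y of cover in the frame of terminal_box above 0.097 m), for 0.1 s.
At the end, for the whole second after the job is handed in: the cover lies at rest and flat (within 0.06 rad) on the carton, its origin 26 to 34 mm above the bench, its rear edge past the box's open end (origin more than 97 mm along the box's y) (y of cover in the frame of terminal_box above 0.097 m and height (world z) of cover between 0.026 and 0.034 m and angle between cover's own z axis and vertical below 0.06 rad and linear speed of cover below 0.01 m/s and contact force between cover and carton above 0.3 N); the robot touches nothing.
It fails at once if the cover is lifted (more than 10 mm above its seat) or tipped (height (world z) of cover above 0.043 m or angle between cover's own z axis and vertical above 0.35 rad).
It fails at once if the cover is knocked down onto the bench (height (world z) of cover below 0.015 m).
It fails at once if the tin, the bracket or the cup is displaced by more than 20 mm (distance of any of grease_tin, u_bracket, mix_cup from where it was at the start of the episode above 0.02 m).
It also fails if it takes over 38 s, if anything falls off the work surface, if the arm or the gripper's body presses on something with over 40 N, if the wrist force passes 120 N, or if a joint passes its speed limit or range.

## Working session

There is one attempt and no reset: what is moved stays moved. The work goes in short steps, Python scripts to look and compute and a tool call to move; the robot and the scene stay as the last step left them, time stands still between calls to the robot, and variables do not carry over. Pictures are saved under pics/ and viewed, at most 10 in all, crops included, and the job is handed in when it is done.

```bash
ls; mkdir -p pics
```

Run:
```python
from bench import r, cam, monitor, close_job
import cv2,json
s=monitor.read_state(); print({k:s[k] for k in('time','ee_pos','eef_rot','width','ft_force')})
import pickle
for n in('side','top'):
    c=cam.camera(n); cv2.imwrite(f'pics/{n}0.png',c['img'][:,:,::-1]); pickle.dump(c,open(f'pics/{n}0.pkl','wb'))
    print(n,c['fx'],c['fy'],c['cx'],c['cy'],c['k1'],c['pose'])
```

```text
bench.py
pics
{'time': 0.0, 'ee_pos': array([0.14957463, 0.60645293, 0.24373646]), 'eef_rot': array([ 1.20591779e-01,  9.92701910e-01, -7.33344057e-04, -4.64072675e-05]), 'width': 0.08668140465509144, 'ft_force': array([ 0.84469094, -0.21088459,  0.58914989])}
side 495.1900198820965 495.1900198820965 321.395684279001 250.00837538950748 -0.10886998738260675 [[-0.91154496 -0.29151887  0.29000435  0.28058896]
 [-0.41072271  0.61150004 -0.67629473  0.75914366]
 [ 0.019815   -0.73558443 -0.6771432   0.65442991]
 [ 0.          0.          0.          1.        ]]
top 558.063959894716 558.063959894716 326.8474645740388 235.77846723976896 -0.06698363674376048 [[-0.07125819 -0.97696958  0.20112857  0.34792544]
 [-0.997457    0.06952235 -0.01569027  0.19830547]
 [ 0.00134599 -0.20173516 -0.97943918  0.98154423]
 [ 0.          0.          0.          1.        ]]
```

View pics/top0.png

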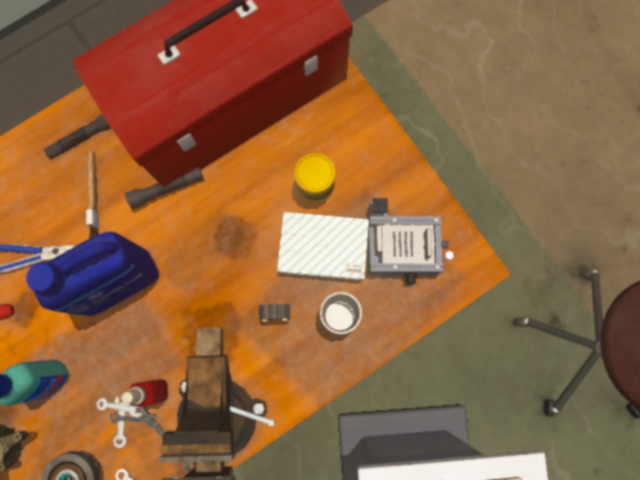

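View pics/side0.png

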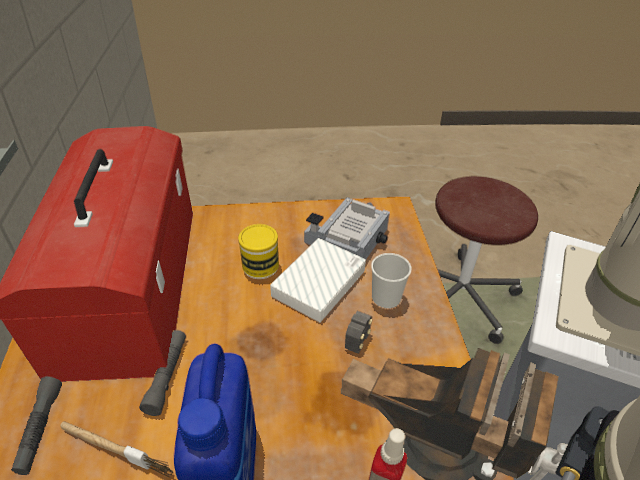

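The top view shows the carton (≈322,246), the box (≈405,245) with its black tab pad at (379,206), the tin (315,175), the cup (340,314) and the bracket (274,313). The box's +y points left in the image, which is about world +y. The side view shows the same layout, with the pad at (315,218).

Create h.py:
```python
import numpy as np,cv2,pickle
def ray(c,uv):
    K=np.array([[c['fx'],0,c['cx']],[0,c['fy'],c['cy']],[0,0,1.]])
    p=cv2.undistortPoints(np.array(uv,float).reshape(-1,1,2),K,np.array([c['k1'],0,0,0,0.]))[:,0]
    P=np.array(c['pose']); return P[:3,3],np.c_[p,np.ones(len(p))]@P[:3,:3].T
def plane(c,uv,z):
    o,d=ray(c,uv); return o+d*((z-o[2])/d[:,2])[:,None]
def tri(c1,u1,c2,u2):
    (o1,d1),(o2,d2)=ray(c1,u1),ray(c2,u2); d1,d2=d1[0],d2[0]
    t=np.linalg.lstsq(np.c_[d1,-d2],o2-o1,rcond=None)[0]
    a,b=o1+t[0]*d1,o2+t[1]*d2; return (a+b)/2,np.linalg.norm(a-b)
def proj(c,X):
    P=np.linalg.inv(np.array(c['pose'])); K=np.array([[c['fx'],0,c['cx']],[0,c['fy'],c['cy']],[0,0,1.]])
    return cv2.projectPoints(np.array(X,float).reshape(-1,3),P[:3,:3],P[:3,3],K,np.array([c['k1'],0,0,0,0.]))[0][:,0]
def load(n): return pickle.load(open(f'pics/{n}.pkl','rb'))
```

Run:
```python
from h import *
T,S=load('top0'),load('side0')
def big(m,n=1):
    cs=cv2.findContours(m.astype(np.uint8),cv2.RETR_EXTERNAL,cv2.CHAIN_APPROX_NONE)[0]
    return sorted(cs,key=cv2.contourArea)[::-1][:n]
t=T['img'].astype(int)
m=np.zeros(t.shape[:2],bool); m[205:285,270:368]=t[205:285,270:368].min(2)>150
c=big(m)[0]; w=plane(T,c.reshape(-1,2),.03)
print('carton',cv2.minAreaRect(w[:,:2].astype(np.float32)))
def black(c,x0,x1,y0,y1):
    i=c['img'].astype(int); m=np.zeros(i.shape[:2],bool); m[y0:y1,x0:x1]=i[y0:y1,x0:x1].max(2)<60
    k=big(m)[0]; M=cv2.moments(k); print('black',cv2.boundingRect(k),M['m00']); return M['m10']/M['m00'],M['m01']/M['m00']
a,b=black(T,365,392,192,222),black(S,300,328,208,228); print(a,b,tri(T,a,S,b),plane(T,a,.06))
a=cv2.resize(T['img'][190:300,270:470,::-1],None,fx=4,fy=4,interpolation=cv2.INTER_CUBIC)
cv2.imwrite('pics/c1.png',a)
b=cv2.resize(S['img'][190:310,230:420,::-1],None,fx=4,fy=4,interpolation=cv2.INTER_CUBIC); cv2.imwrite('pics/c2.png',b)
```

```text
carton ((0.528050422668457, 0.19085080921649933), (0.15046906471252441, 0.10639889538288116), 80.68981170654297)Traceback (most recent call last):
  File "<stdin>", line 13, in <module>
  File "<stdin>", line 12, in black
IndexError: list index out of range
```

Run:
```python
from h import *
T,S=load('top0'),load('side0')
a=cv2.resize(T['img'][190:300,270:470,::-1],None,fx=4,fy=4,interpolation=cv2.INTER_CUBIC)
cv2.imwrite('pics/c1.png',a)
b=cv2.resize(S['img'][190:310,230:420,::-1],None,fx=4,fy=4,interpolation=cv2.INTER_CUBIC); cv2.imwrite('pics/c2.png',b)
print(T['img'][206,370:392].max(1),S['img'][218,302:330].max(1))
print(T['img'][195:220,379].max(1),S['img'][205:230,315].max(1))
print(T['img'][240,268:290].min(1),T['img'][205:220,330].min(1),T['img'][268:285,330].min(1))
```

```text
[ 90  86  79  77  79  79  78  76  77  79  81  80  78  77  74  78  94 131
 171 193 201 201] [205 208 212 213 187  67  49  52  31  43  47  54  40  45  52  46  41  53
  50  43  45 148 209 202 201 203 191 178]
[194 186 163 125  91  80  76  74  73  75  77  79  77  76  77  78  72  72
  80  92 112 138 155 159 152] [203 204 204 204 204 205 204 195 144  43  39  51  42  45  52  38  47  42
  29  70 108 124 120 121 122]
[ 56  57  57  56  58  59  59  57  56  56  61  97 158 211 231 235 234 230
 224 219 216 221] [ 48  47  53  56  59  62  60  59  58  74 131 197 228 232 228] [238 237 233 227 220 216 207 179 138 103  76  64  69  82  88  92  93]
```

View pics/c1.png

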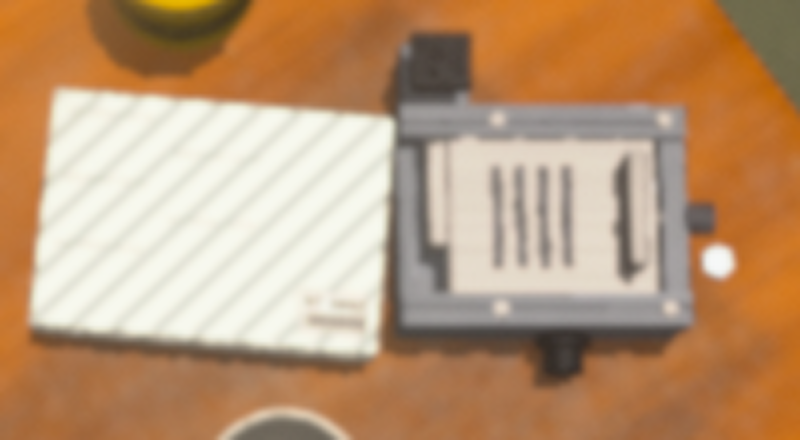

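View pics/c2.png

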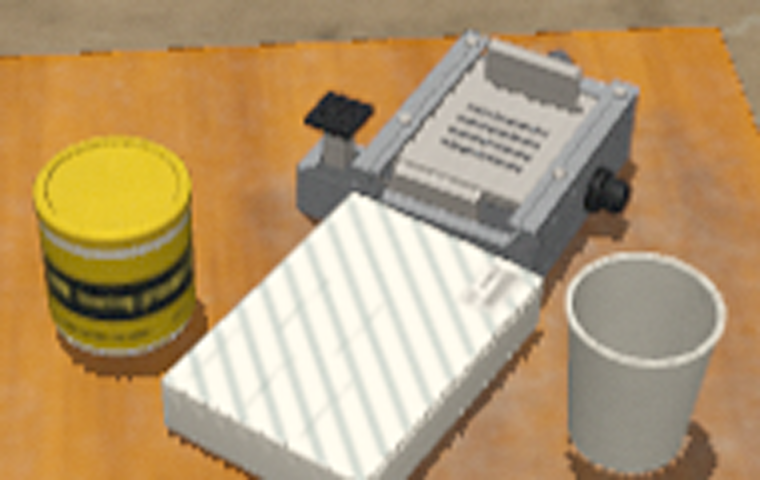

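The top crop shows the carton corners, the pad square, the guide tops and the rib near the cover's right end. The boss sits at (700,217), and a black knob on the box's -x side at (560,355). The side crop shows the pad (338,113) and the rib's top edge (488,40)-(580,72).

Run:
```python
from h import *
T,S=load('top0'),load('side0')
ct=lambda L:np.array(L)/4-.375+[270,190]
cs=lambda L:np.array(L)/4-.375+[230,190]
A=plane(T,ct([(55,88),(394,118),(378,356),(30,328)]),.03)[:,:2]
B=plane(S,cs([(165,380),(355,193),(542,280),(375,480)]),.03)[:,:2]
for P in(A,B):
    print('carton',P.round(4).tolist(),P.mean(0).round(4)); e=[np.linalg.norm(P[i]-P[i-1]).round(4) for i in range(4)]; print(e)
    for p,q in((P[0],P[1]),(P[3],P[2])): d=p-q; print('yaw',np.degrees(np.arctan2(-d[0],d[1])))
G=plane(T,ct([(400,106),(685,106),(692,325),(400,325)]),.046)[:,:2]; print('box',G.round(4).tolist(),G.mean(0)) # centre at y=-10
for p,q in((G[0],G[1]),(G[3],G[2])): d=p-q; print('yaw',np.degrees(np.arctan2(-d[0],d[1])),np.linalg.norm(d))
def black(c,x0,x1,y0,y1,th):
    i=c['img']; m=np.zeros(i.shape[:2],np.uint8); m[y0:y1,x0:x1]=i[y0:y1,x0:x1].max(2)<th
    k=max(cv2.findContours(m,0,1)[0],key=cv2.contourArea); M=cv2.moments(k); print('black',cv2.boundingRect(k),M['m00']); return M['m10']/M['m00'],M['m01']/M['m00']
a,b=black(T,365,392,192,213,100),black(S,300,330,208,226,90)
print(a,b,tri(T,a,S,b),plane(T,a,.06),plane(S,b,.06))
print('screws',[tri(T,ct([u]),S,cs([v])) for u,v in(((498,118),(405,117)),((664,118),(472,40)),((502,307),(558,172)),((670,307),(618,90)))])
print('rib',[tri(T,ct([u]),S,cs([v])) for u,v in(((632,150),(488,40)),((632,268),(580,72)))],plane(S,cs([(488,40),(580,72)]),.063),plane(T,ct([(632,150),(655,150),(648,265)]),.063))
for n,u,z in(('tin',(315,173),.075),('cup',(340,314),.076),('br',(274,313),.057)): print(n,plane(T,[u],z))
```

```text
carton [[0.592, 0.2562], [0.5679, 0.1088], [0.4639, 0.1246], [0.4866, 0.2728]] [0.5276 0.1906]
[np.float64(0.1067), np.float64(0.1493), np.float64(0.1052), np.float64(0.1499)]
yaw -9.27069470960515
yaw -8.701501351989142
carton [[0.5906, 0.2537], [0.5673, 0.1067], [0.4651, 0.1247], [0.4854, 0.2665]] [0.5271 0.1879]
[np.float64(0.1059), np.float64(0.1487), np.float64(0.1038), np.float64(0.1432)]
yaw -9.002311919991712
yaw -8.172025150873425
box [[0.5693, 0.1072], [0.5607, -0.0159], [0.4655, -0.0082], [0.4745, 0.1155]] [0.51749034 0.04967035]
yaw -4.0282433742088966 0.12343080962223305
yaw -4.144959470924502 0.12396392276027766
black (368, 199, 19, 14) 197.5
black (306, 213, 17, 13) 104.0
(378.2, 205.97046413502107) (314.29487179487177, 218.48878205128204) (array([0.58249281, 0.09272868, 0.062007  ]), np.float64(0.0005237447214129837)) [[0.58274192 0.09244188 0.06      ]] [[0.5837931  0.09047071 0.06      ]]
screws [(array([0.55992544, 0.06597464, 0.04963344]), np.float64(0.0005925609193457237)), (array([ 0.55429815, -0.00545898,  0.04995727]), np.float64(0.0016370419451077916)), (array([0.47845608, 0.0721158 , 0.04942186]), np.float64(0.00016539268658382524)), (array([0.47305478, 0.00116965, 0.05005037]), np.float64(0.0005069289447260394))]
rib [(array([0.53832676, 0.01359064, 0.06775095]), np.float64(7.332111211253192e-05)), (array([0.48819156, 0.01916289, 0.06863406]), np.float64(7.681732787250053e-05))] [[0.54037569 0.00755288 0.063     ]
 [0.49014881 0.01204437 0.063     ]] [[0.53935347 0.01263678 0.063     ]
 [0.53866427 0.00289388 0.063     ]
 [0.48987662 0.01122303 0.063     ]]
tin [[0.6441602 0.1961037 0.075    ]]
cup [[0.4039292  0.17182131 0.076     ]]
br [[0.41440421 0.27959281 0.057     ]]
```

The manual's scale: turns go in shares of pi rad. Converting my numbers, 1.405 rad / 3.1416 = 0.4472.

>>> {"fn": "creep_tool", "kwargs": {"steps": [{"d":[0,0,-0.04],"aperture":0},{"d":[0,0,-0.08],"yaw":0.0318,"aperture":0},{"d":[-0.04,-0.03,-0.08],"yaw":0.0796,"aperture":0},{"d":[-0.08,-0.06,-0.08],"yaw":0.1273,"aperture":0},{"d":[-0.12,-0.09,-0.08],"yaw":0.1751,"aperture":0},{"d":[-0.16,-0.12,-0.08],"yaw":0.2228,"aperture":0},{"d":[-0.2,-0.15,-0.08],"yaw":0.2706,"aperture":0},{"d":[-0.24,-0.18,-0.08],"yaw":0.3183,"aperture":0},{"d":[-0.28,-0.21,-0.08],"yaw":0.3661,"aperture":0},{"d":[-0.32,-0.24,-0.08],"yaw":0.4138,"aperture":0},{"d":[-0.36,-0.27,-0.08],"yaw":0.4472,"aperture":0},{"d":[-0.4,-0.3,-0.08],"yaw":0.4472,"aperture":0}], "grip_force": 20}}

```text
time: 1.3
ee_pos: [0.467, 0.2179, 0.3245]
eef_rot: [0.735, 0.678, 0.0, -0.0]
ft_force: [0.7, 0.8, 0.3]
width: 0.0028
grip_force: 0.0
```

Add to h.py:
```python
def state():
    from bench import r, cam, monitor, close_job
    from scipy.spatial.transform import Rotation as R
    s=monitor.read_state(); return s,R.from_quat(s['eef_rot']).as_matrix()
YAW=np.radians(-4.3); O=np.array([.5182,.0596])
bx=np.array([np.cos(YAW),np.sin(YAW)]); by=np.array([-np.sin(YAW),np.cos(YAW)])
def to_tool(xy,tipz):
    s,M=state(); d=np.r_[xy,tipz+.022]-s['ee_pos']; a=np.degrees(np.arctan2(M[1,1],M[0,1]))
    p=s['ee_pos'][:2]-O
    print('t',round(s['time'],2),'tcp',s['ee_pos'].round(4),'box',(p@bx).round(4),(p@by).round(4),'yaxis deg',a.round(2),'d tool',(M.T@d).round(4),'F',s['ft_force'].round(1))
```

```bash
python3 -c "
from h import *
to_tool(np.array([.584,.091]),.08)"
```

```text
t 1.3 tcp [0.467  0.2179 0.3245] box -0.063 0.154 yaxis deg -4.57 d tool [-0.1172  0.1268  0.2224] F [0.7 0.8 0.3]
```

>>> {"fn": "creep_tool", "kwargs": {"steps": [{"d":[-0.03,0.032,0.03],"aperture":0},{"d":[-0.06,0.064,0.05],"aperture":0},{"d":[-0.09,0.096,0.07],"aperture":0},{"d":[-0.117,0.127,0.09],"aperture":0},{"d":[-0.117,0.127,0.14],"aperture":0},{"d":[-0.117,0.127,0.19],"aperture":0},{"d":[-0.117,0.127,0.222],"aperture":0},{"d":[-0.117,0.127,0.222],"aperture":0},{"d":[-0.117,0.127,0.222],"aperture":0}]}}

```text
time: 2.2
ee_pos: [0.5841, 0.0934, 0.1033]
eef_rot: [0.733, 0.68, -0.0, 0.0]
ft_force: [0.9, -0.6, 1.1]
width: 0.0007
grip_force: 0.0
```

Run:
```python
from h import *
to_tool(np.array([.584,.091]),.08)
from bench import r, cam, monitor, close_job
ims=[]
for n,(x,y) in(('top',(340,165)),('side',(250,160))):
    c=cam.camera(n); pickle.dump(c,open(f'pics/{n}1.pkl','wb')); ims.append(cv2.resize(c['img'][y:y+120,x:x+130,::-1],None,fx=3,fy=3))
cv2.imwrite('pics/p1.png',np.hstack(ims))
```

```text
t 2.2 tcp [0.5841 0.0934 0.1033] box 0.0632 0.0387 yaxis deg -4.36 d tool [-0.0024  0.      0.0013] F [ 0.9 -0.6  1.1]
```

View pics/p1.png

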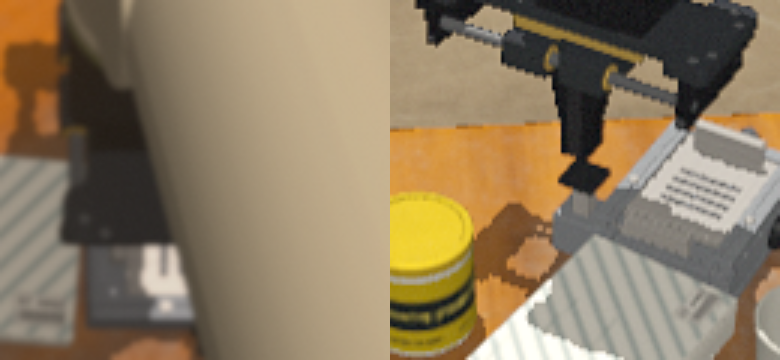

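The side view shows the closed fingers just above the pad. Pressing now, with small steps once they touch.

>>> {"fn": "creep_tool", "kwargs": {"steps": [{"d":[-0.002,0,0.01],"aperture":0},{"d":[-0.002,0,0.019],"aperture":0},{"d":[-0.002,0,0.023],"aperture":0},{"d":[-0.002,0,0.025],"aperture":0},{"d":[-0.002,0,0.027],"aperture":0},{"d":[-0.002,0,0.028],"aperture":0},{"d":[-0.002,0,0.028],"aperture":0},{"d":[-0.002,0,0.028],"aperture":0}]}}

```text
time: 3.1
ee_pos: [0.5839, 0.0914, 0.0747]
eef_rot: [0.733, 0.68, 0.0, 0.0]
ft_force: [0.2, -1.1, 3.8]
width: 0.0005
grip_force: 1.4
```

```bash
python3 -c "
from h import *
to_tool(np.array([.584,.091]),.05)"
```

```text
t 3.1 tcp [0.5839 0.0914 0.0747] box 0.0632 0.0367 yaxis deg -4.36 d tool [-0.0004  0.0001  0.0027] F [ 0.2 -1.1  3.8]
```

>>> {"fn": "creep_tool", "kwargs": {"steps": [{"d":[0,0,0.001],"aperture":0},{"d":[0,0,0.001],"aperture":0},{"d":[0,0,0.001],"aperture":0},{"d":[0,0,0.001],"aperture":0},{"d":[0,0,0.001],"aperture":0}]}}

```text
time: 3.6
ee_pos: [0.5839, 0.0915, 0.0736]
eef_rot: [0.733, 0.68, 0.0, 0.0]
ft_force: [0.7, -1.4, 3.9]
width: 0.0006
grip_force: 1.5
```

Run:
```python
from h import *
to_tool(np.array([.584,.091]),.05)
from bench import r, cam, monitor, close_job
c=cam.camera('side'); pickle.dump(c,open('pics/side2.pkl','wb')); cv2.imwrite('pics/p2.png',cv2.resize(c['img'][180:270,290:410,::-1],None,fx=5,fy=5))
```

```text
t 3.6 tcp [0.5839 0.0915 0.0736] box 0.0631 0.0367 yaxis deg -4.36 d tool [-0.0005  0.0002  0.0016] F [ 0.7 -1.4  3.9]
```

View pics/p2.png

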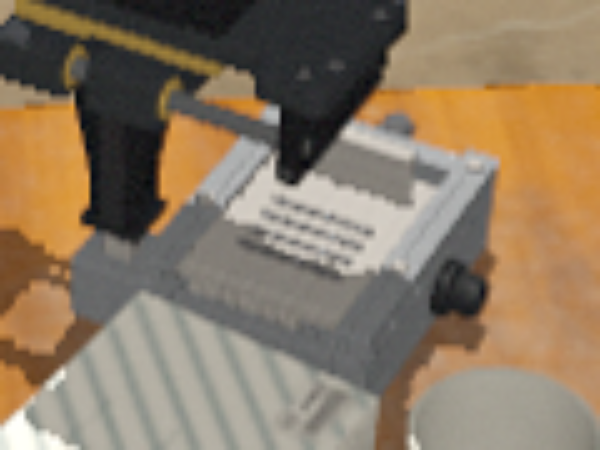

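The cover has sprung forward: a gap shows behind the rib, now at about (345,165). Next I release the tab and move to behind the rib.

>>> {"fn": "creep_tool", "kwargs": {"steps": [{"d":[0,0,-0.02],"aperture":0},{"d":[0,0,-0.045],"aperture":0.01},{"d":[-0.03,-0.02,-0.045],"aperture":0.01},{"d":[-0.06,-0.04,-0.045],"aperture":0.01},{"d":[-0.1,-0.063,-0.045],"aperture":0.01},{"d":[-0.1,-0.063,-0.045],"aperture":0.01},{"d":[-0.1,-0.063,-0.045],"aperture":0.01}]}}

```text
time: 4.35
ee_pos: [0.5127, -0.0036, 0.1184]
eef_rot: [0.734, 0.679, 0.0, -0.001]
ft_force: [0.1, 0.4, 0.4]
width: 0.0099
grip_force: 0.0
```

Run:
```python
from h import *
to_tool(O-.062*by,.049)
from bench import r, cam, monitor, close_job
c=cam.camera('side'); pickle.dump(c,open('pics/side3.pkl','wb')); a=c['img'][150:270,270:420,::-1]
cv2.imwrite('pics/p3.png',cv2.resize(a,None,fx=4,fy=4))
```

```text
t 4.35 tcp [ 0.5127 -0.0036  0.1184] box -0.0007 -0.0635 yaxis deg -4.44 d tool [0.0014 0.0008 0.0474] F [0.1 0.4 0.4]
```

View pics/p3.png

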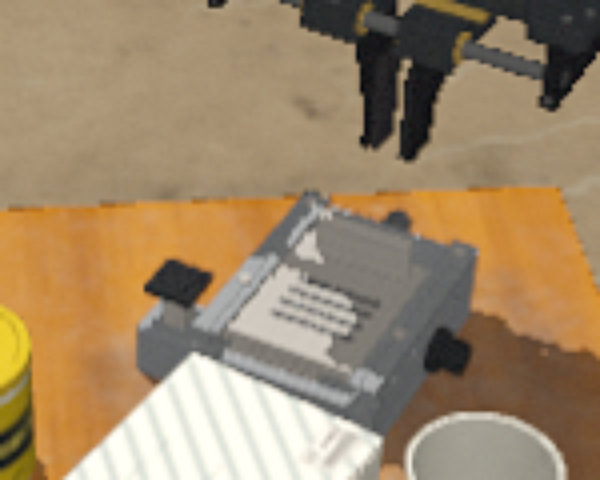

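The fingers are above and behind the rib, whose top edge runs (325,213)-(410,252). I'll check numerically that the cover moved and the tab stayed down.

Run:
```python
from h import *
for n in('side0','side3'):
    S=load(n); i=S['img']; m=np.zeros(i.shape[:2],np.uint8); m[208:235,300:330]=i[208:235,300:330].max(2)<90
    k=max(cv2.findContours(m,0,1)[0],key=cv2.contourArea); print(n,cv2.boundingRect(k))
S=load('side3')
p=plane(S,np.array([(325,213),(410,252)])/4-.375+[270,150],.063)[:,:2]; print(p,(p-O)@bx,(p-O)@by)
p=plane(load('side0'),np.array([(488,40),(580,72)])/4-.375+[230,190],.063)[:,:2]; print((p-O)@bx,(p-O)@by)
```

```text
side0 (306, 213, 17, 13)
side3 (306, 215, 17, 13)
[[0.53776794 0.01814791]
 [0.48919824 0.02907743]] [ 0.02262089 -0.02663158] [-0.03986823 -0.03261117]
[ 0.0260157  -0.02440657] [-0.05023791 -0.04952501]
```

>>> {"fn": "creep_tool", "kwargs": {"steps": [{"d":[0,0.001,0.025],"aperture":0.01},{"d":[0,0.001,0.04],"aperture":0.01},{"d":[0,0.001,0.047],"aperture":0.01},{"d":[0,0.001,0.047],"aperture":0.01},{"d":[0.006,0.001,0.047],"aperture":0.01},{"d":[0.012,0.001,0.047],"aperture":0.01},{"d":[0.017,0.001,0.047],"aperture":0.01},{"d":[0.022,0.001,0.047],"aperture":0.01}]}}

```text
time: 5.2
ee_pos: [0.5165, 0.0188, 0.0721]
eef_rot: [0.733, 0.68, 0.0, 0.0]
ft_force: [-0.0, -3.1, 1.9]
width: 0.0101
grip_force: 1.3
```

```bash
python3 -c "
from h import *
to_tool(O+.062*by,.049)"
```

```text
t 5.2 tcp [0.5165 0.0188 0.0721] box 0.0013 -0.0408 yaxis deg -4.35 d tool [ 0.1028 -0.0014  0.0011] F [-0.  -3.1  1.9]
```

>>> {"fn": "creep_tool", "kwargs": {"steps": [{"d":[0.006,0,0],"aperture":0.01},{"d":[0.012,0,0],"aperture":0.01},{"d":[0.018,0,0],"aperture":0.01},{"d":[0.024,-0.001,0],"aperture":0.01},{"d":[0.03,-0.001,0],"aperture":0.01},{"d":[0.036,-0.001,0],"aperture":0.01},{"d":[0.042,-0.001,0],"aperture":0.01},{"d":[0.048,-0.001,0],"aperture":0.01},{"d":[0.054,-0.001,0],"aperture":0.01},{"d":[0.06,-0.001,0],"aperture":0.01}]}}

```text
time: 6.2
ee_pos: [0.5195, 0.0784, 0.0714]
eef_rot: [0.734, 0.68, -0.0, 0.0]
ft_force: [-0.3, -3.3, 0.8]
width: 0.0098
grip_force: 1.2
```

Run:
```python
from h import *
to_tool(O+.062*by,.049)
from bench import r, cam, monitor, close_job
c=cam.camera('side'); pickle.dump(c,open('pics/side4.pkl','wb')); cv2.imwrite('pics/p4.png',cv2.resize(c['img'][150:310,230:430,::-1],None,fx=3,fy=3))
```

```text
t 6.2 tcp [0.5195 0.0784 0.0714] box -0.0001 0.0188 yaxis deg -4.38 d tool [0.0432 0.     0.0004] F [-0.3 -3.3  0.8]
```

View pics/p4.png

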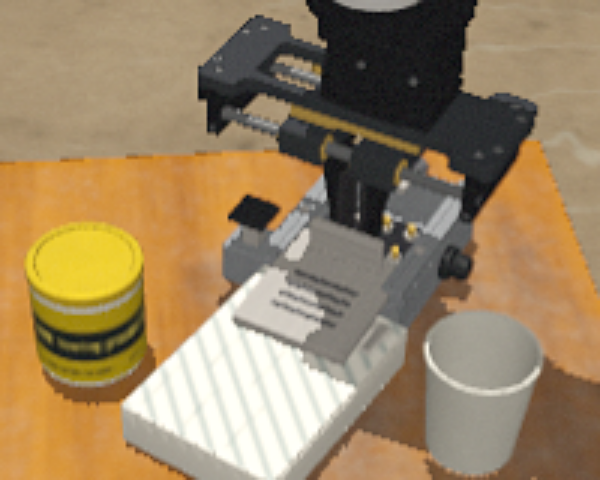

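The picture shows the cover sliding straight onto the carton, with the fingers behind the rib. Finishing the push.

>>> {"fn": "creep_tool", "kwargs": {"steps": [{"d":[0.006,0,0],"aperture":0.01},{"d":[0.012,0,0],"aperture":0.01},{"d":[0.018,0,0],"aperture":0.01},{"d":[0.024,0,0],"aperture":0.01},{"d":[0.03,0,0],"aperture":0.01},{"d":[0.035,0,0],"aperture":0.01},{"d":[0.04,0,0],"aperture":0.01},{"d":[0.044,0,0],"aperture":0.01},{"d":[0.047,0,0],"aperture":0.01},{"d":[0.047,0,0],"aperture":0.01},{"d":[0.047,0,0],"aperture":0.01}]}}

```text
time: 7.35
ee_pos: [0.5233, 0.1253, 0.0716]
eef_rot: [0.733, 0.68, 0.0, -0.0]
ft_force: [-1.0, 0.3, 0.5]
width: 0.0098
grip_force: 0.0
```

```bash
python3 -c "
from h import *
to_tool(O+.062*by,.049)"
```

```text
t 7.35 tcp [0.5233 0.1253 0.0716] box 0.0001 0.0659 yaxis deg -4.35 d tool [-0.0039 -0.0001  0.0006] F [-1.   0.3  0.5]
```

>>> {"fn": "creep_tool", "kwargs": {"steps": [{"d":[-0.006,0,0],"aperture":0.01},{"d":[-0.012,0,0],"aperture":0.01},{"d":[-0.015,0,-0.03],"aperture":0.01},{"d":[-0.015,0,-0.07],"aperture":0.01},{"d":[-0.06,0,-0.09],"aperture":0.01},{"d":[-0.1,0,-0.1],"aperture":0.01},{"d":[-0.14,0,-0.12],"aperture":0.01},{"d":[-0.14,0,-0.12],"aperture":0.01}]}}

```text
time: 8.15
ee_pos: [0.513, -0.0213, 0.1942]
eef_rot: [0.737, 0.676, 0.001, 0.001]
ft_force: [1.1, 0.5, 0.7]
width: 0.0102
grip_force: 0.0
```

Run:
```python
from h import *
to_tool(O+.062*by,.049)
from bench import r, cam, monitor, close_job
for n in('side','top'): c=cam.camera(n); pickle.dump(c,open(f'pics/{n}5.pkl','wb')); cv2.imwrite(f'pics/p5{n}.png',cv2.resize(c['img'][150:310,230:430,::-1],None,fx=3,fy=3))
```

```text
t 8.15 tcp [ 0.513  -0.0213  0.1942] box 0.0009 -0.081 yaxis deg -4.87 d tool [ 0.143  -0.0028  0.1232] F [1.1 0.5 0.7]
```

View pics/p5side.png

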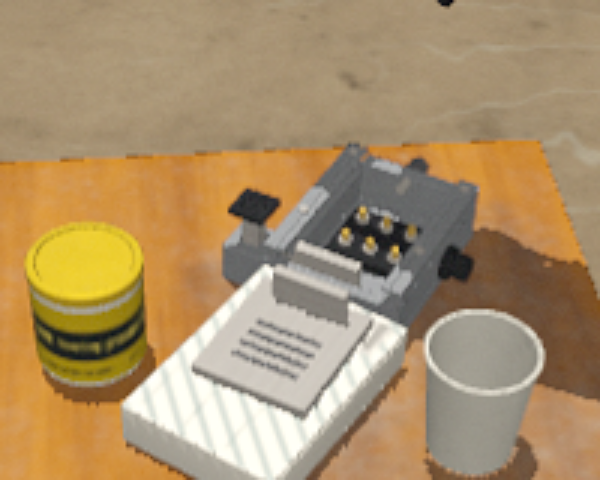

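The cover lies on the carton, clear of the box. Checking its position from the front edge (195,362)-(305,408), and its tilt from both views.

Run:
```python
from h import *
p=plane(load('side5'),np.array([(195,362),(305,408),(370,325)])/3-.33+[230,150],.038)[:,:2]; print((p-O)@bx,(p-O)@by)
x=lambda X,Y,Z:[*(O+X*bx+Y*by),Z]
m=[x(a,b,.038) for a,b in((-.038,.1565),(.038,.1565),(.038,.0665),(-.038,.0665))]
for n in('side','top'):
    c=load(n+'5'); im=np.ascontiguousarray(cv2.resize(c['img'][150:310,230:430,::-1],None,fx=3,fy=3)); u=(proj(c,m)-[230,150])*3+1
    print(n,u.round().tolist()); cv2.imwrite(f'pics/q{n}.png',im)
```

```text
[ 0.03559843 -0.03766565 -0.0398855 ] [0.15533024 0.1561374  0.07595758]
side [[305.0, 409.0], [190.0, 362.0], [265.0, 273.0], [374.0, 315.0]]
top [[236.0, 348.0], [237.0, 218.0], [393.0, 218.0], [394.0, 348.0]]
```

View pics/p5top.png

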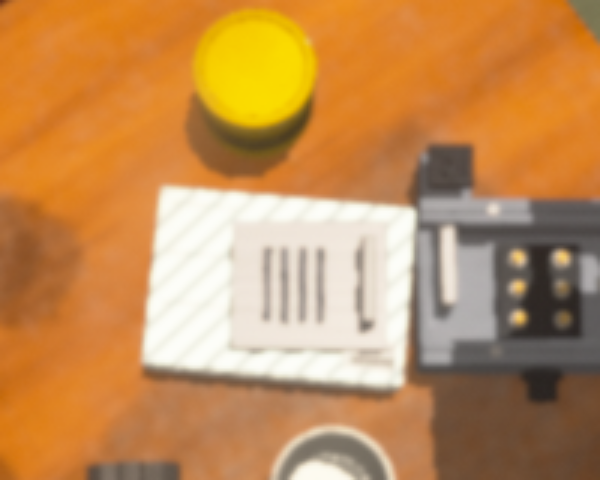

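The top view shows the cover flat on the carton at (235–385, 222–348). That puts its origin near box y 111–112 mm, and there is a clear gap to the box. The tab is back up. Handing in.

```bash
python3 -c "
from bench import r, cam, monitor, close_job
print(close_job())"
```

```text
the job is handed in; nothing more can be done
None
```

The job is handed in at about 8 s on the robot's clock: the tab was pressed, and the cover was pushed fully off the box and lies flat on the carton (origin about 111 mm along the box's y), with the arm clear; no verdict was returned.

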